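Vacuum leak test of a sample vial: lid on, plunger held at the mark

ROBOT

A 6-joint arm with a two-finger parallel gripper is mounted at the origin on a cart in front of the work surface, level with it; the furniture and walls round the work are solid. World frame = base frame: x ahead of the robot, y to its left, z up, the work surface at z = 0. Lengths are in m, angles in degrees, forces in N, time in s.
With the tool pointing down it reaches from about 0.3 to 0.75 m from the base axis. Payload 8.5 kg.
Tool frame: the origin (TCP) lies on the centre line of the jaws, within the pads' length; the fingertips stand 14 mm ahead of it and the grasp point (between the pads) lies 5 mm behind it; z points along the fingers, x is the direction in which the jaws open and shut, and the axes are right-handed (so a half turn about z gives the same grasp; the last joint's range is limited). The gripper opens to 85 mm and grips with 20 to 120 N. Pads are 22 mm wide; open, the fingers measure 114 mm over their backs; the gripper's body (76 mm by 85 mm) begins 54 mm behind the grasp point. The pads swing forward as they close: fully open they stand 13 mm farther back than shut.
Start: joints at [-86.706, 21.807, 74.336, -0, 83.858, -12.336], TCP at [0.148, -0.53, 0.245] pointing down, gripper open.
Joint ranges: [-178.18, 178.18], [-50.72, 133.34], [12.68, 142.11], [-81.47, 261.47], [9.98, 163.14], [-165.26, 165.26]. Speed limits (degrees/s): [136.94, 136.94, 180, 180, 180, 180].

INTERFACE

Orientations are given as a 3x3 rotation matrix whose columns are the frame's x, y, z axes.
In Python, from rig import * gives the robot as it stands.
- The arm moves only by the shell command python3 -m crank 'ROWS' [FORCE]. ROWS is JSON, one flat list of numbers, 7 for each row, row after row: the turn, a rotation vector about the world's x, y, z in rad, then the shift along the world's x, y, z in m, then the opening in per cent of the stroke, from 0 (shut) to 100 (fully open). A call has 1 to 20 rows; each row shifts and turns the commanded pose from where the row before left it; what a row does not reach is not made up. A row lasts 1/10 s, in which the tool goes at most 50 mm and 8.59 degrees, less where a joint would pass 70% of its speed; a pose out of reach is approached as far as the arm can. A call is refused whole if a number of a shift passes 0.05 or a number of a turn 0.15, either way. A call with a gripper value outside its range is refused whole. The fingers move at their own pace and stop on an object; FORCE is the grip in N (left out, the last holds). Time passes only in rows, so rows that do not move let the fingers close. It gives the time, the measured TCP pose, the force and the opening at its end, in the units of the state.
- observe(): the state, without advancing time (a new reading comes with each control period).
- get_image(name): name is "side" or "top"; returns a dict with "frame" (400x640x3 uint8, red, green, blue), "fov_y" (degrees; the focal length in pixels is half the picture's height over the tangent of half this angle, whatever the lens; pixels are square), "cx", "cy" (the principal point, pixels), "world_to_cam" (4x4, takes a point from world to camera coordinates). Camera axes: x right, y up, looking along -z (the intrinsics and any distortion apply to the point x, -y, -z); pixel columns grow to the right and rows downward; lengths in m; the calibration is good to about 2 mm. A picture is of the moment at which its call begins. There is no depth.
- close_job(): hands the job in, once; it reports no verdict.
The state is a dict: "time_s": time; "q": joint angles; "qvel": joint speeds; "joint_efforts": joint torques, N m; "position": TCP position; "tool_rot": TCP orientation; "ft_force": force on the tool from outside, world axes, zero at the start; "wrist_torque": the same for the moment, N m; "grip_width": finger opening in m.
Only numpy, scipy, OpenCV 4.12 (cv2) and the standard library are available. Lean on these libraries where they do the work, as an engineer would, in place of code of your own. Each camera call takes 0.05 s, during which the arm holds its last target. There are 200 camera calls.

TASK

A sample vial stands loaded in the clear chamber of the leak tester. Put the blue lid on the chamber so that it sits down flush on the rim and let go of it; then, with the lid on, pull the pump's spring-return plunger out by its black upright handle until its red pointer lines up with the yellow marker on the scale, and hold it there: the program finishes while the robot is still gripping the handle with the pointer at the marker. Do not shift the yellow marker, upset the vial in the chamber, or disturb the amber bottle, the small beaker and the spare vial standing around.

Things in the scene. Friction and masses are not known exactly. Their poses are not given: they have to be found in the camera images.
- tester: leak tester, fixed: base plate (12 mm thick; x -152 to +82, y -100 to +100 mm) with a clear round chamber (72 mm across, rim 92 mm up, axis at x +25, y -45) and a level pump barrel (50 mm thick, x -46 to +72, y +40, top 85 mm up); white scale bar along x at y +78, 38 mm high. Origin on the worktop, z up; -x is the way the plunger pulls out, roughly to the robot; +y its left seen from the robot
- chamber_mouth (a point): centre of the chamber's open top at rim height, 92 mm above the worktop; opening 62 mm across, wall 5 mm; axes as the tester's
- lid_knob (a point): middle of the black grip knob (24 mm diameter, 42 mm tall) on the axis of the loose lid: blue disc 76 mm across, 10 mm thick, black spigot below (57 mm across, 8 mm deep, bevelled foot, 2.5 mm play all round in the chamber). 60 mm tall in all, about 0.12 kg. The point is 43 mm above the spigot's foot, 35 mm above the disc's underside, 25 mm above its top; z is the lid's axis, upwards
- lid_rim (a point): point on the lid's axis at the underside of its blue disc; coincides with chamber_mouth when the lid is on; z is the lid's axis
- plunger (a joint): how far the plunger is pulled out, m: 0 = home, 0.065 = the stop. It slides along the tester's -x; a spring draws it home with about 4.5 N at 0, rising 1.5 N per cm (12 N at 0.05), so it goes back when released
- handle_grip (a point): grip point on the plunger's black upright handle plate (12 mm thick along the pull, 30 mm wide across it, from 40 to 145 mm above the worktop): in its middle, 125 mm above the worktop, 20 mm below its top; axes as the tester's; moves with the plunger
- pointer_tip (a point): free end of the red pointer, a bar 4 mm thick on the plunger that sticks out to the left below the handle, over the scale bar, 50 mm above the worktop; axes as the tester's; moves with the plunger
- mark (a point): middle of the yellow marker, a rider 10 mm wide along the pull, 22 mm across, about 35 mm tall, clipped over the scale bar and held by friction; axes as the tester's. The pointer is at the mark when pointer_tip and mark have the same x in the tester's frame; it passes freely over the rider
- rider (a joint): where the yellow marker is set: the plunger value (m) at which the red pointer is in line with its middle
- vial_mid (a point): half-way up the sample vial (white cap, 25 mm diameter, 58 mm tall) that stands in a ring (30 mm wide inside, 10 mm high) in the middle of the chamber; z is its axis. It stays there
- amber_jar_mid (a point): half-way up the small amber bottle, 43 mm diameter, 111 mm tall; to be left alone
- small_beaker_mid (a point): half-way up the small glass beaker, 47 mm diameter, 56 mm tall; to be left alone
- spare_vial_mid (a point): half-way up the spare vial with the black cap, 25 mm diameter, 58 mm tall; to be left alone

How it is judged (in metres and radians):
On the way, in this order (a step that is already met when the one before it is completed fails the run):
1. the lid sits flush on the chamber and is let go (horizontal distance between lid_rim and chamber_mouth below 0.006 m and z of lid_rim in the frame of chamber_mouth between -0.003 and 0.003 m and angle between lid_rim's own z axis and vertical below 0.06 rad and contact force between the fingers and lid below 0.1 N), for 0.2 s.
2. the plunger is pulled out until the pointer stands at the marker, and kept there (x of pointer_tip in the frame of mark between -0.005 and 0.005 m and contact force between the fingers and plunger above 2 N), for 0.5 s.
At the end, for the whole second after the job is handed in: Fingers hold the plunger (over 2 N), still, its pointer within 5 mm of the marker's middle along the pull; the lid lies on the rim (within 3 mm in height, 6 mm of centred, tilt under 0.06 rad); the vial stands in the chamber within 12 mm of its axis, tilt under 0.2 rad (all of step 2 and velocity of joint plunger between -0.01 and 0.01 m/s and horizontal distance between lid_rim and chamber_mouth below 0.006 m and z of lid_rim in the frame of chamber_mouth between -0.003 and 0.003 m and angle between lid_rim's own z axis and vertical below 0.06 rad and horizontal distance between vial_mid and chamber_mouth below 0.012 m and angle between vial_mid's own z axis and vertical below 0.2 rad); the arm keeps its last pose, push and grip.
It fails at once if the plunger is pulled out more than 10 mm while the lid is off the chamber (value of joint plunger above 0.01 m and distance between lid_rim and chamber_mouth above 0.012 m).
It fails at once if the yellow marker is shifted along the scale by more than 4 mm (distance of mark from where it was at the start of the episode above 0.004 m).
It fails at once if the vial in the chamber is upset (angle between vial_mid's own z axis and vertical above 0.4 rad or distance of vial_mid from where it was at the start of the episode above 0.025 m).
It fails at once if the amber bottle, the small beaker or the spare vial is moved by more than 20 mm (distance of any of amber_jar_mid, small_beaker_mid, spare_vial_mid from where it was at the start of the episode above 0.02 m).
It also fails if it takes over 56 s, if anything falls off the work surface, if the arm or the gripper's body presses on something with over 40 N, if the wrist force passes 120 N, or if a joint passes its speed limit or range.

## Working session

There is one attempt and no reset: what is moved stays moved. The work goes in short steps, Python scripts to look and compute and a shell command to move; the robot and the scene stay as the last step left them, time stands still between calls to the robot, and variables do not carry over. Pictures are saved under pics/ and viewed, about 8 in all and at most 12, crops included, and the job is handed in when it is done.

```bash
ls; mkdir -p pics; python3 - <<'E'
from rig import *
import cv2,numpy as np
print(observe())
for n in ["side","top"]:
    d=get_image(n); cv2.imwrite(f"pics/{n}0.png",d["frame"][:,:,::-1]); print(n,{k:v for k,v in d.items() if k!="frame"})
E
```

```text
pics
{'time_s': 0.0, 'q': array([-8.67056208e+01,  2.18422536e+01,  7.43881918e+01, -1.19418146e-03,
        8.38576289e+01, -1.23351327e+01]), 'qvel': array([-0.05717572,  0.07828868, -0.05142916, -0.00115214, -0.04070076,
       -0.00425318]), 'joint_efforts': array([ 1.55615751e-03, -4.48456621e+01, -2.31274062e+01, -3.94695076e-05,
        4.79227980e-03, -6.76515057e-06]), 'position': array([ 0.14816035, -0.52936531,  0.24467969]), 'tool_rot': array([[ 2.69417970e-01, -9.63023336e-01, -1.09024614e-04],
       [-9.63022164e-01, -2.69417816e-01,  1.53345576e-03],
       [-1.50612686e-03, -3.08147419e-04, -9.99998818e-01]]), 'ft_force': array([ 0.75720698, -0.81530399,  0.1267216 ]), 'wrist_torque': array([-0.00813492, -0.01561937, -0.02468328]), 'grip_width': 0.08517210822463836}
side {'fov_y': 47.74227835738572, 'cx': 322.34201522671316, 'cy': 204.3229331084073, 'world_to_cam': array([[-0.90265298,  0.43006605, -0.0161492 ,  0.40606104],
       [-0.34530616, -0.70133601,  0.62361162,  0.27351455],
       [ 0.25686817,  0.5684813 ,  0.7815675 , -1.37297515],
       [ 0.        ,  0.        ,  0.        ,  1.        ]])}
top {'fov_y': 51.39447523279464, 'cx': 323.4091003303569, 'cy': 198.77578871847933, 'world_to_cam': array([[-0.21990268, -0.97551298, -0.00415079,  0.3347287 ],
       [ 0.75944532, -0.17386363,  0.62690848, -0.44681932],
       [-0.61227903,  0.13470656,  0.77908185, -0.75789937],
       [ 0.        ,  0.        ,  0.        ,  1.        ]])}
```

View pics/side0.png

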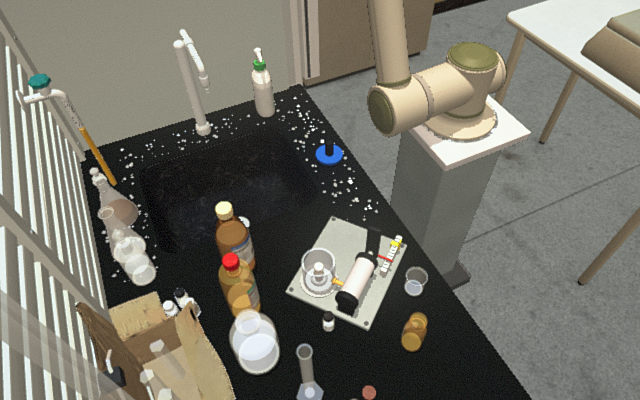

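View pics/top0.png

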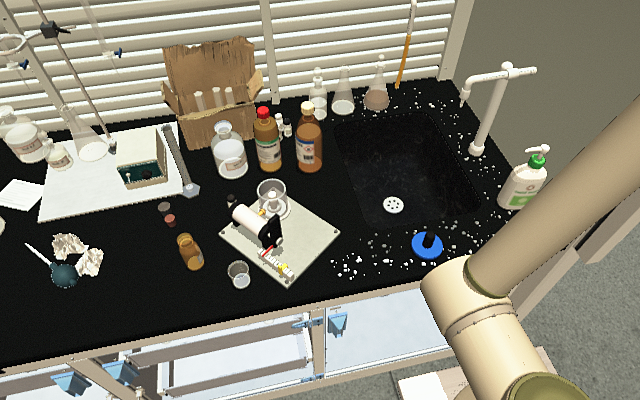

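Side view: lid at (329,155), plate corners about (332,218), (407,245), (366,326), (288,290), chamber at (318,258), handle at (373,240), and marker near (398,244). Top view: lid at (427,245), tester around (280,235), marker near (285,268).

```bash
cat > h.py <<'E'
from rig import *
import cv2,numpy as np
def cam(n,d=None):
    d=d or get_image(n); h=d["frame"].shape[0]
    f=h/2/np.tan(np.radians(d["fov_y"])/2); return d,f
def proj(c,P):
    d,f=c; P=np.atleast_2d(P); q=P@d["world_to_cam"][:3,:3].T+d["world_to_cam"][:3,3]
    return np.c_[d["cx"]+f*q[:,0]/-q[:,2], d["cy"]-f*q[:,1]/-q[:,2]]
def ray(c,uv):
    d,f=c; R=d["world_to_cam"][:3,:3]; t=d["world_to_cam"][:3,3]
    v=R.T@np.array([(uv[0]-d["cx"])/f,-(uv[1]-d["cy"])/f,-1]); return -R.T@t,v/np.linalg.norm(v)
def onz(c,uv,z):
    o,v=ray(c,uv); return o+v*(z-o[2])/v[2]
def tri(c1,a,c2,b):
    o1,v1=ray(c1,a); o2,v2=ray(c2,b)
    s=np.linalg.lstsq(np.c_[v1,-v2],o2-o1,rcond=None)[0]
    p,q=o1+s[0]*v1,o2+s[1]*v2; return (p+q)/2,np.linalg.norm(p-q)
def blob(img,lo,hi,box=None):
    m=cv2.inRange(cv2.cvtColor(img,cv2.COLOR_RGB2HSV),np.array(lo),np.array(hi))
    if box: 
        k=np.zeros_like(m); x0,y0,x1,y1=box; k[y0:y1,x0:x1]=1; m*=k
    n,l,s,ce=cv2.connectedComponentsWithStats(m)
    i=1+np.argmax(s[1:,4]); return ce[i],s[i],(l==i)
E
python3 - <<'E'
from h import *
S=cam("side");T=cam("top")
boxes={"side":(270,190,440,350),"top":(210,170,350,290)}
for c,n in((S,"side"),(T,"top")):
    im=c[0]["frame"]
    b=blob(im,(105,150,80),(125,255,255)); print(n,"blue",b[0],b[1],onz(c,b[0],.018))
    for nm,lo,hi in(("yel",(24,150,120),(34,255,255)),("red",(0,170,100),(6,255,255))):
        b=blob(im,lo,hi,boxes[n]); print(nm,b[0],b[1],onz(c,b[0],.04 if nm=="yel" else .05))
    x0,y0,x1,y1=boxes[n]; x1=min(x1,x0+170)
    cr=cv2.resize(im[y0:y1,x0:x1],None,fx=4.5 if n=="top" else 3.7,fy=4.5 if n=="top" else 3.7,interpolation=cv2.INTER_CUBIC)
    cv2.imwrite(f"pics/{n}1.png",cr[:,:,::-1])
for uv in[(332,218),(407,245),(366,326),(288,290)]: print(onz(S,uv,.012))
E
```

```text
side blue [328.46272494 155.00257069] [315 144  28  21 389] [ 4.30654741e-01 -3.03376663e-04  1.80000000e-02]
yel [395.71875 242.78125] [391 240  11   6  32] [0.42540429 0.3420516  0.04      ]
red [384.57894737 257.78947368] [378 255  14   7  19] [0.47273664 0.37067413 0.05      ]
top blue [426.15173675 246.29616088] [411 231  32  28 547] [ 0.42119096 -0.00594943  0.018     ]
yel [280.5 267.5] [278 266   6   4   8] [0.42923532 0.34599518 0.04      ]
red [267.375 250.25 ] [262 245  11  12  24] [0.47488508 0.36855315 0.05      ]
[0.51599807 0.19494523 0.012     ]
[0.39231401 0.34443797 0.012     ]
[0.5768014 0.4787739 0.012    ]
[0.69104135 0.33027962 0.012     ]
```

View pics/side1.png

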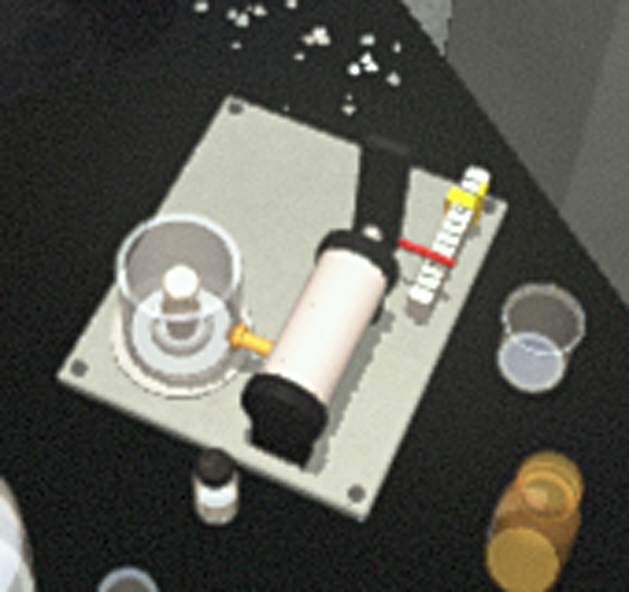

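View pics/top1.png

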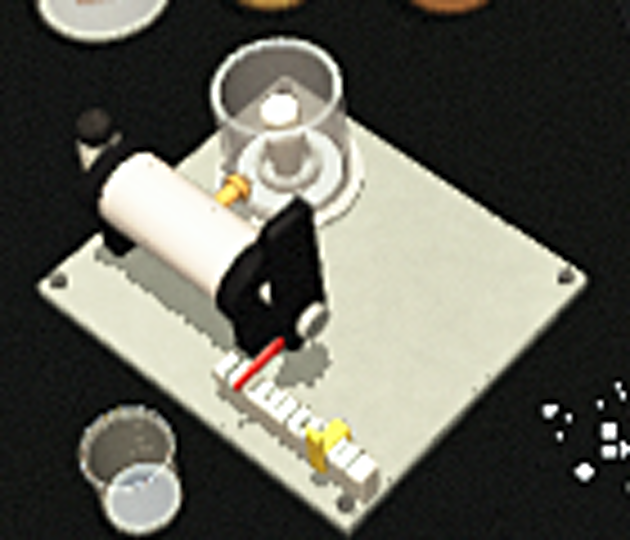

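The crops give cleaner plate corners, the chamber rim centre at about (318.6,260.8) side and (271.5,189) top, and handle, pointer and rider positions.

```bash
python3 - <<'E'
from h import *
S=cam("side");T=cam("top")
cs=[(332.2,216.2),(407,245.4),(367.8,331.1),(285.7,292.2)]
ct=[(340.4,232.2),(287.1,288.4),(218.9,233.8)]
L=np.array([(-.152,-.1),(-.152,.1),(.082,.1),(.082,-.1)])
A=[onz(S,u,.012)[:2] for u in cs]; B=[onz(T,u,.012)[:2] for u in ct]
print(np.round(A,4),np.round(B,4))
for i in range(3): print(tri(S,cs[i],T,ct[i]))
def fit(L,W):
    L,W=np.array(L),np.array(W);a=L-L.mean(0);b=W-W.mean(0)
    th=np.arctan2((a[:,0]*b[:,1]-a[:,1]*b[:,0]).sum(),(a*b).sum())
    R=np.array([[np.cos(th),-np.sin(th)],[np.sin(th),np.cos(th)]]);t=W.mean(0)-R@L.mean(0)
    print("yaw",np.degrees(th),t,"res",np.round((L@R.T+t-W)*1000,1).tolist());return R,t
fit(L,A);fit(L[:3],B);R,t=fit(np.r_[L,L[:3]],A+B)
w=lambda x,y,z:np.r_[R@[x,y]+t,z]
for nm,p in dict(mouth=(.025,-.045,.092),rider=(0,.078,.04)).items(): print(nm,w(*p),proj(S,w(*p)),proj(T,w(*p)))
print("mouth tri",tri(S,(318.6,260.8),T,(271.5,189.1)))
for n,c in(("S",S),("T",T)):
    ce,st,m=blob(c[0]["frame"],(100,120,50),(130,255,255))
    pts=cv2.findNonZero(m.astype(np.uint8)); e=cv2.fitEllipse(cv2.convexHull(pts)); print(n,e); 
    if n=="S": es=e[0]
    else: et=e[0]
    print(onz(c,e[0],.014))
print("lid",tri(S,es,T,et))
for nm,a,b in(("yel",(395.7,242.8),(282.5,268.5)),("red",(384.6,257.8),(267.4,250.2))):
    p,g=tri(S,a,T,b);print(nm,p,g,(p[:2]-t)@R)
E
```

```text
[[0.5131 0.1902]
 [0.3929 0.3454]
 [0.5788 0.4902]
 [0.6977 0.333 ]] [[0.5109 0.1845]
 [0.389  0.3397]
 [0.5736 0.4806]]
(array([0.51223914, 0.18539267, 0.00803386]), np.float64(0.0037687531559617883))
(array([0.39089408, 0.34102085, 0.0065455 ]), np.float64(0.003293961283433336))
(array([0.57786792, 0.48442347, 0.00372064]), np.float64(0.006129253803925535))
yaw 37.65458401244059 [0.57334045 0.36106381] res [[1.0, -1.1], [-1.0, 2.0], [-1.7, 0.2], [1.7, -1.0]]
yaw 37.60715061238013 [0.57014711 0.35364901] res [[-0.2, -2.8], [-0.3, 0.5], [0.5, 2.3]]
yaw 37.87058475595 [0.5718884  0.35810116] res [[0.2, -4.3], [-2.4, -1.7], [-3.6, -2.8], [0.3, -3.5], [2.4, 1.4], [1.5, 4.1], [1.6, 6.8]]
mouth [0.61924798 0.33792519 0.092     ] [[318.03121613 261.38862378]] [[269.82807848 189.6518908 ]]
rider [0.52400576 0.41967431 0.04      ] [[375.02712685 286.8292842 ]] [[243.6999169  239.35283598]]
mouth tri (array([0.61829332, 0.33533381, 0.09242047]), np.float64(0.003934847651758345))
S ((328.64300537109375, 153.897705078125), (22.455291748046875, 27.941438674926758), 92.1194839477539)
[ 0.426602   -0.00753342  0.014     ]
T ((426.5675964355469, 245.1354217529297), (27.880451202392578, 32.5016975402832), 112.01049041748047)
[ 0.42629688 -0.00983315  0.014     ]
lid (array([ 0.42629559, -0.00943361,  0.01302077]), np.float64(0.0016450914146414093))
yel [0.42555878 0.34205807 0.04013514] 0.00017987708481708814 [-0.12536104  0.07716442]
red [0.47355125 0.36971608 0.05090726] 0.002928208707272572 [-0.07049711  0.06953602]
```

Heights and sizes agree: lid at (0.426,-0.009), mouth at about (0.618,0.336), tester yaw about 37.7°. I'll turn the jaws to the tester's x once and move over the lid.

```bash
python3 -m crank '[0,0,0.14,0.02,0.037,0,100, 0,0,0.14,0.02,0.037,0,100, 0,0,0.14,0.02,0.037,0,100, 0,0,0.14,0.02,0.037,0,100, 0,0,0.14,0.02,0.037,0,100, 0,0,0.14,0.02,0.037,0,100, 0,0,0.14,0.02,0.037,0,100, 0,0,0.14,0.02,0.037,0,100, 0,0,0.14,0.02,0.037,0,100, 0,0,0.14,0.02,0.037,0,100, 0,0,0.14,0.02,0.037,0,100, 0,0,0.14,0.02,0.037,0,100, 0,0,0.14,0.02,0.037,0,100, 0,0,0.14,0.02,0.037,0,100, 0,0,0,0,0,0,100, 0,0,0,0,0,0,100]' 30
python3 - <<'E'
from h import *
o=observe();print(o["position"],np.degrees(np.arctan2(o["tool_rot"][1,0],o["tool_rot"][0,0])),o["q"])
T=cam("top")
for u in[(309,170),(270,168),(230,174),(191,268),(240,285),(231,205)]: print(u,onz(T,u,0))
for n in("top","side"):
    c=T if n=="top" else cam(n)
    f=c[0]["frame"]; 
    x,y=(426,225) if n=="top" else (328,135)
    cv2.imwrite(f"pics/lid_{n}.png",cv2.resize(f[y-60:y+60,x-70:x+70],None,fx=4,fy=4,interpolation=cv2.INTER_CUBIC)[:,:,::-1])
a,b=cv2.imread("pics/lid_top.png"),cv2.imread("pics/lid_side.png"); cv2.imwrite("pics/lid2.png",cv2.resize(np.hstack([a,b]),(800,343)))
E
```

```text
time_s: 1.9
position: [0.4281, -0.0111, 0.2452]
tool_rot: [[0.788, 0.616, -0.0], [0.616, -0.788, -0.0], [-0.0, -0.0, -1.0]]
ft_force: [0.3, -0.6, -0.0]
grip_width: 0.0856
[ 0.42814201 -0.01110313  0.24518806] 37.9955780605626 [-1.73992832e+01  9.52358642e+00  9.20187723e+01 -1.63971018e-02
  7.84786487e+01 -5.53915815e+01]
(309, 170) [7.46121273e-01 2.17069745e-01 1.11022302e-16]
(270, 168) [0.77875902 0.3244728  0.        ]
(230, 174) [0.7810747  0.43824832 0.        ]
(191, 268) [0.49831218 0.55360081 0.        ]
(240, 285) [0.42779656 0.44418922 0.        ]
(231, 205) [0.66835198 0.44482287 0.        ]
```

View pics/lid2.png

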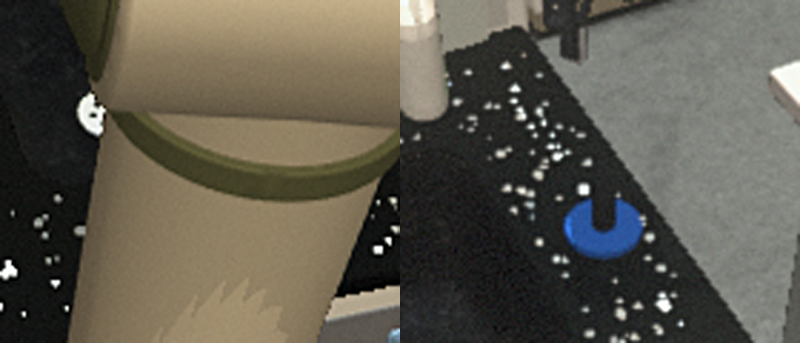

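Side crop: lid standing upright, knob on its axis, one finger visible above it; the arm blocks the top view. I'll lower and compare finger and lid in the side view.

```bash
python3 -m crank '[0,0,0,-0.002,0.002,-0.03,100, 0,0,0,0,0,-0.04,100, 0,0,0,0,0,-0.04,100, 0,0,0,0,0,-0.03,100, 0,0,0,0,0,0,100, 0,0,0,0,0,0,100]'
python3 - <<'E'
from h import *
o=observe();p=o["position"];X=o["tool_rot"][:,0];print(p,o["q"][0])
S=cam("side")
for s in(1,-1):print("tip inner",proj(S,p+X*s*.0425-[0,0,.001]))
print("knob top exp",proj(S,(.4263,-.0094,.06)))
f=S[0]["frame"];cv2.imwrite("pics/s3.png",cv2.resize(f[80:190,258:398],None,fx=5,fy=5,interpolation=cv2.INTER_CUBIC)[:,:,::-1])
E
```

```text
time_s: 2.6
position: [0.4264, -0.0106, 0.1061]
tool_rot: [[0.79, 0.613, 0.0], [0.613, -0.79, -0.0], [0.0, 0.0, -1.0]]
ft_force: [0.6, -0.9, 1.3]
grip_width: 0.0854
[ 0.42639177 -0.01059744  0.10608568] -17.41246012129628
tip inner [[320.71806643 138.55397189]]
tip inner [[335.04322766 118.80457943]]
knob top exp [[328.35168801 141.32844626]]
```

View pics/s3.png

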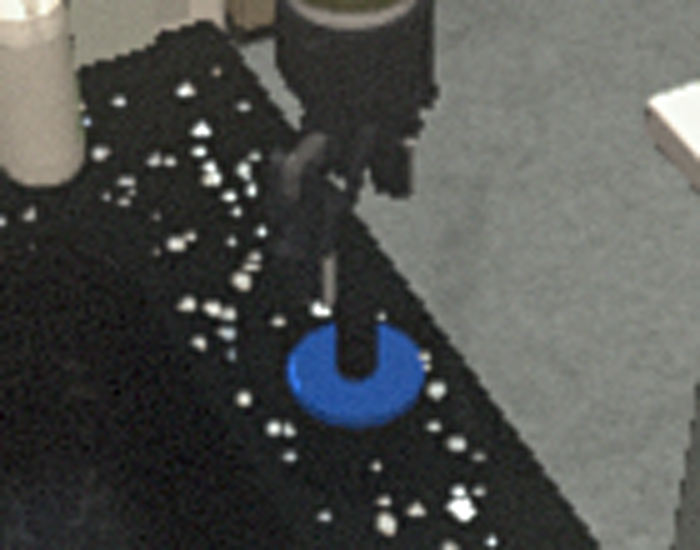

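The fingertips (about (324,140) and (337,118)) straddle the knob, within a few pixels of prediction. I'll go down and grip.

```bash
python3 -m crank '[0,0,0,0,0.001,-0.025,100, 0,0,0,0,0,-0.025,100, 0,0,0,0,0,-0.016,100, 0,0,0,0,0,0,100, 0,0,0,0,0,0,0, 0,0,0,0,0,0,0, 0,0,0,0,0,0,0, 0,0,0,0,0,0,0, 0,0,0,0,0,0,0, 0,0,0,0,0,0,0, 0,0,0,0,0,0,0, 0,0,0,0,0,0,0, 0,0,0,0,0,0,0, 0,0,0,0,0,0,0]' 40
python3 - <<'E'
from h import *
o=observe();print(o["position"],o["ft_force"],o["wrist_torque"])
S=cam("side");e=blob(S[0]["frame"],(100,120,50),(130,255,255));h=cv2.fitEllipse(cv2.convexHull(cv2.findNonZero(e[2].astype(np.uint8))));print(h,onz(S,h[0],.014))
E
```

```text
time_s: 4.05
position: [0.4264, -0.0087, 0.0399]
tool_rot: [[0.789, 0.615, 0.001], [0.615, -0.789, -0.0], [0.001, 0.001, -1.0]]
ft_force: [-1.4, 0.4, 7.5]
grip_width: 0.0229
[ 0.4264398  -0.00874418  0.03993769] [-1.38021681  0.39840071  7.48771451] [-0.02696889  0.25155726 -0.04241473]
((328.68682861328125, 154.06414794921875), (22.21405601501465, 27.811002731323242), 90.30143737792969) [ 0.42677743 -0.00689518  0.014     ]
```

```bash
python3 -m crank '[0,0,0,0,0,0.02,0, 0,0,0,0,0,0.04,0, 0,0,0,0,0,0.05,0, 0,0,0,0,0,0.05,0, 0,0,0,0,0,0.03,0, 0,0,0,0,0,0,0]'
python3 -m crank '[0,0,0,0.016,0.0288,0,0, 0,0,0,0.016,0.0288,0,0, 0,0,0,0.016,0.0288,0,0, 0,0,0,0.016,0.0288,0,0, 0,0,0,0.016,0.0288,0,0, 0,0,0,0.016,0.0288,0,0, 0,0,0,0.016,0.0288,0,0, 0,0,0,0.016,0.0288,0,0, 0,0,0,0.016,0.0288,0,0, 0,0,0,0.016,0.0288,0,0, 0,0,0,0.016,0.0288,0,0, 0,0,0,0.016,0.0288,0,0, 0,0,0,0,0,-0.03,0, 0,0,0,0,0,-0.02,0, 0,0,0,0,0,0,0, 0,0,0,0,0,0,0, 0,0,0,0,0,0,0]'
python3 - <<'E'
from h import *
o=observe();p=o["position"];print(p,o["ft_force"],o["wrist_torque"])
S=cam("side");T=cam("top");r=[]
for c in(S,T):
    e=blob(c[0]["frame"],(100,120,50),(130,255,255));h=cv2.fitEllipse(cv2.convexHull(cv2.findNonZero(e[2].astype(np.uint8))));r.append(h[0]);print(h,onz(c,h[0],p[2]-.040+.013))
print(tri(S,r[0],T,r[1]))
a,b=S[0]["frame"][190:330,250:390],T[0]["frame"][110:250,205:345]
cv2.imwrite("pics/m4.png",cv2.resize(np.hstack([a,b]),(800,400),interpolation=cv2.INTER_CUBIC)[:,:,::-1])
E
```

```text
time_s: 4.7
position: [0.4274, -0.0089, 0.2331]
tool_rot: [[0.789, 0.615, 0.008], [0.615, -0.789, -0.002], [0.005, 0.007, -1.0]]
ft_force: [0.7, 0.2, -1.9]
grip_width: 0.0231
time_s: 6.4
position: [0.6186, 0.3369, 0.1806]
tool_rot: [[0.789, 0.615, 0.002], [0.615, -0.789, 0.001], [0.002, 0.001, -1.0]]
ft_force: [0.2, -0.4, -0.4]
grip_width: 0.0232
[0.61859047 0.33693226 0.18056139] [ 0.23518814 -0.44836527 -0.37090872] [ 0.00448669  0.00877964 -0.02024816]
((317.60040283203125, 245.0848846435547), (32.28107452392578, 37.54759216308594), 87.42017364501953) [0.61860494 0.33795182 0.15356139]
((117.47993469238281, 52.56902313232422), (4.862746238708496, 8.619638442993164), 19.138927459716797) [1.22487141 0.72205674 0.15356139]
(array([0.69229785, 0.54856094, 0.46586484]), np.float64(0.03953863995007292))
```

View pics/m4.png

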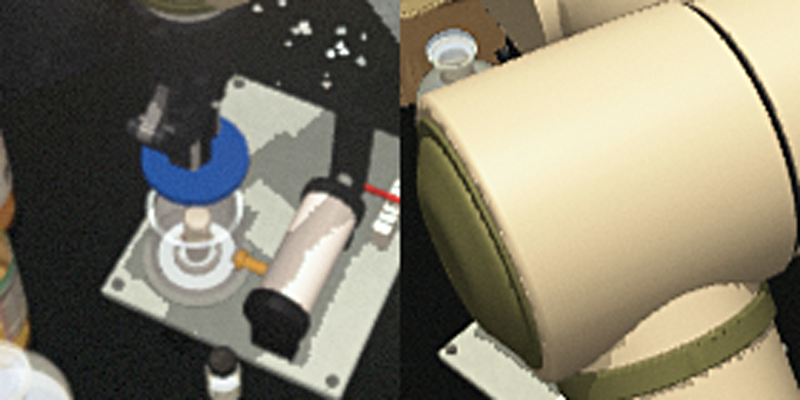

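Side view shows the lid level in the jaws above the chamber, the vial upright, and the top camera blocked by the arm. I'll compare lid and rim centres within the side camera, so its bias cancels.

```bash
python3 - <<'E'
from h import *
S=cam("side");T=cam("top")
print(onz(S,(318.6,260.8),.092),onz(T,(271.5,189.1),.092))
f=cv2.imread("pics/side0.png"); g=cv2.cvtColor(f,cv2.COLOR_BGR2GRAY).astype(int)
for y in (249,252,255,258,261): print(y,g[y,296:342].tolist())
print("col318",g[240:290,318].tolist())
ft=cv2.cvtColor(cv2.imread("pics/top0.png"),cv2.COLOR_BGR2GRAY).astype(int)
for y in (186,189,192): print(y,ft[y,250:292].tolist())
print("col271",ft[172:210,271].tolist())
# lid, now: row extents of blue
e=blob(S[0]["frame"],(100,120,50),(130,255,255));print(e[1])
P=np.array([.6186,.3369,.1486])
print([proj(S,P+np.array([.038*np.cos(a),.038*np.sin(a),0])).round(1).tolist() for a in np.arange(0,6.3,.785)])
E
```

```text
[0.61756114 0.33714764 0.092     ] [0.62009021 0.33366919 0.092     ]
249 [35, 36, 47, 39, 40, 38, 41, 45, 37, 32, 32, 46, 66, 86, 144, 196, 249, 248, 240, 236, 226, 223, 222, 224, 226, 237, 241, 242, 242, 241, 228, 205, 201, 198, 198, 197, 195, 198, 197, 199, 201, 197, 196, 200, 199, 199]
252 [37, 37, 39, 37, 39, 42, 36, 35, 41, 96, 163, 208, 176, 143, 158, 156, 159, 158, 169, 164, 163, 165, 163, 162, 164, 158, 161, 159, 153, 156, 161, 199, 235, 244, 233, 211, 196, 195, 197, 199, 199, 201, 197, 201, 199, 198]
255 [39, 38, 33, 35, 30, 31, 54, 139, 216, 194, 108, 111, 154, 157, 156, 162, 163, 164, 159, 166, 161, 170, 160, 161, 164, 160, 162, 162, 161, 157, 156, 157, 155, 147, 171, 231, 244, 227, 202, 196, 201, 195, 198, 200, 201, 204]
258 [33, 30, 36, 34, 36, 89, 184, 207, 121, 111, 155, 154, 156, 158, 161, 163, 160, 163, 166, 165, 164, 165, 161, 163, 166, 160, 163, 157, 160, 163, 158, 163, 154, 150, 148, 156, 211, 247, 238, 202, 206, 205, 200, 201, 201, 200]
261 [33, 32, 31, 31, 54, 128, 212, 169, 123, 143, 155, 153, 158, 159, 158, 162, 163, 159, 163, 158, 163, 170, 173, 175, 166, 15
[... 616 characters left out ...]
101, 106, 102, 102, 103, 124, 173, 158, 134, 133, 139, 188, 175, 144, 107, 100, 102, 102, 90, 97, 239, 242, 4, 12, 20, 20, 15, 22]
192 [21, 20, 18, 21, 17, 10, 39, 222, 245, 45, 77, 88, 90, 94, 95, 97, 141, 164, 169, 255, 255, 255, 255, 255, 255, 251, 169, 177, 177, 178, 170, 160, 111, 157, 208, 80, 53, 15, 18, 20, 25, 19]
col271 [37, 12, 16, 21, 18, 0, 105, 208, 145, 103, 110, 112, 113, 108, 107, 106, 164, 158, 146, 255, 255, 254, 253, 254, 255, 244, 164, 240, 243, 192, 155, 145, 144, 140, 135, 126, 150, 210]
[299 232  38  30 607]
[[[300.1, 253.1]], [[310.8, 261.5]], [[325.7, 260.7]], [[335.4, 251.3]], [[334.4, 239.2]], [[323.8, 231.4]], [[309.6, 232.1]], [[299.8, 240.9]], [[300.1, 253.1]]]
```

Lid and rim agree in the side camera to within about 1.5 mm; I'll shift y by −1.5 mm and lower gently, watching the force.

```bash
python3 -m crank '[0,0,0,0,-0.0015,-0.015,0, 0,0,0,0,0,-0.015,0, 0,0,0,0,0,-0.01,0, 0,0,0,0,0,-0.004,0, 0,0,0,0,0,0,0, 0,0,0,0,0,-0.002,0, 0,0,0,0,0,-0.002,0, 0,0,0,0,0,0,0]'
```

```text
time_s: 7.4
position: [0.6182, 0.3355, 0.1314]
tool_rot: [[0.789, 0.615, 0.0], [0.615, -0.789, 0.0], [0.0, 0.0, -1.0]]
ft_force: [-0.3, 0.5, -1.5]
grip_width: 0.023
```

```bash
python3 -m crank '[0,0,0,0,0,-0.002,0, 0,0,0,0,0,-0.002,0, 0,0,0,0,0,0,0]'
```

```text
time_s: 7.7
position: [0.6186, 0.3356, 0.1273]
tool_rot: [[0.789, 0.615, 0.001], [0.615, -0.789, 0.001], [0.001, 0.0, -1.0]]
ft_force: [2.8, 0.0, -2.8]
grip_width: 0.0229
```

```bash
python3 -m crank '[0,0,0,0,0,-0.002,0, 0,0,0,0,0,-0.001,0, 0,0,0,0,0,0,0, 0,0,0,0,0,0,0]'
```

```text
time_s: 8.1
position: [0.6186, 0.3356, 0.1245]
tool_rot: [[0.789, 0.615, 0.001], [0.615, -0.789, 0.001], [0.001, 0.0, -1.0]]
ft_force: [4.0, 1.9, -1.6]
grip_width: 0.0229
```

```bash
python3 -m crank '[0,0,0,0,0,-0.001,0, 0,0,0,0,0,-0.001,0, 0,0,0,0,0,0,0, 0,0,0,0,0,0,0]'
python3 - <<'E'
from h import *
o=observe();print(o["position"],o["ft_force"],o["wrist_torque"])
E
```

```text
time_s: 8.5
position: [0.6187, 0.3357, 0.1241]
tool_rot: [[0.789, 0.615, 0.003], [0.615, -0.789, 0.001], [0.003, 0.001, -1.0]]
ft_force: [3.3, 2.0, 7.4]
grip_width: 0.0232
[0.61867248 0.33572668 0.12405153] [3.25525085 1.99356874 7.38066332] [ 0.24928842 -0.33822263 -0.04326786]
```

Seated at the expected height with 7 N of upward reaction. Release, rise, and check.

```bash
python3 -m crank '[0,0,0,0,0,0,30, 0,0,0,0,0,0,60, 0,0,0,0,0,0,60, 0,0,0,0,0,0,60, 0,0,0,0,0,0,60, 0,0,0,0,0,0,60, 0,0,0,0,0,0.03,60, 0,0,0,0,0,0.04,60, 0,0,0,0,0,0.04,60, 0,0,0,0,0,0,60]'
python3 -m crank '[0,0,0,-0.04,-0.015,0,100, 0,0,0,-0.04,-0.015,0,100, 0,0,0,-0.04,-0.015,0,100, 0,0,0,-0.04,-0.015,0,100, 0,0,0,-0.04,-0.015,0,100, 0,0,0,0,0,0,100, 0,0,0,0,0,0,100]'
python3 - <<'E'
from h import *
S=cam("side");T=cam("top");r=[]
for c,b in((S,(270,200,380,330)),(T,(220,140,330,260))):
    e=blob(c[0]["frame"],(100,120,50),(130,255,255),b);h=cv2.fitEllipse(cv2.convexHull(cv2.findNonZero(e[2].astype(np.uint8))));r.append(h[0]);print(e[1],h,onz(c,h[0],.097))
print(tri(S,r[0],T,r[1]))
a,b=S[0]["frame"][190:330,280:420],T[0]["frame"][150:290,205:345]
cv2.imwrite("pics/m5.png",cv2.resize(np.hstack([a,b]),(800,400),interpolation=cv2.INTER_CUBIC)[:,:,::-1])
E
```

```text
time_s: 9.5
position: [0.6195, 0.336, 0.2391]
tool_rot: [[0.789, 0.615, 0.011], [0.615, -0.789, 0.004], [0.011, 0.004, -1.0]]
ft_force: [1.4, 0.2, 0.0]
grip_width: 0.0511
time_s: 10.2
position: [0.4179, 0.2604, 0.2326]
tool_rot: [[0.789, 0.615, 0.001], [0.615, -0.789, 0.0], [0.001, 0.0, -1.0]]
ft_force: [-0.0, -0.3, 0.7]
grip_width: 0.0855
[300 244  36  32 756] ((317.7801818847656, 259.09393310546875), (32.015235900878906, 36.293739318847656), 94.05977630615234) [0.61853547 0.33544493 0.097     ]
[256 176  31  25 490] ((270.9698486328125, 187.78802490234375), (25.204484939575195, 30.939966201782227), 80.97006225585938) [0.62024758 0.33444257 0.097     ]
(array([0.61897798, 0.33510489, 0.09781268]), np.float64(0.0015375690363056886))
```

View pics/m5.png

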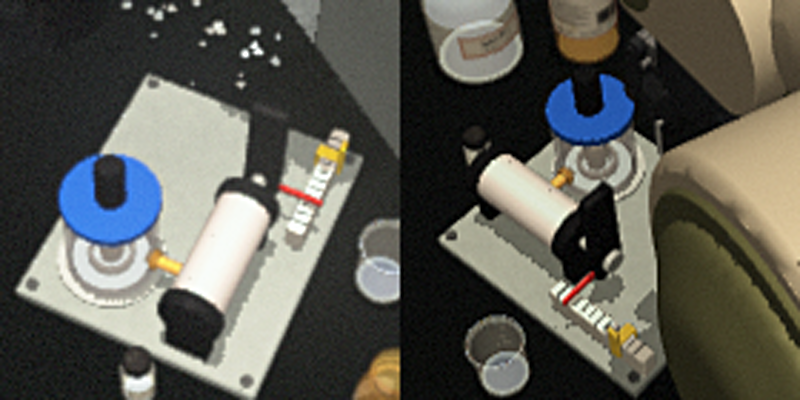

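The lid is flush (disc mid z 0.0978 against 0.097 expected, centred). The handle top is at about (374,228) side and (269,222) top, and the marker is undisturbed. Next: locate the handle, pointer and rider in the tester frame.

```bash
python3 - <<'E'
from h import *
a=np.radians(37.75);R=np.array([[np.cos(a),-np.sin(a)],[np.sin(a),np.cos(a)]]);t=np.array([.619,.3352])-R@[.025,-.045]
S=cam("side");T=cam("top")
loc=lambda p:np.round((np.array(p)[:2]-t)@R,4)
p,g=tri(S,(373.8,228.5),T,(269.2,222.3));print("handle top",p,g,loc(p),loc(onz(S,(373.8,228.5),.145)),loc(onz(T,(269.2,222.3),.145)))
for nm,lo,hi,z in(("yel",(22,130,100),(35,255,255),.045),("red",(0,150,90),(8,255,255),.05)):
    q=[]
    for c,b in((S,(375,225,415,280)),(T,(250,235,300,285))):
        e=blob(c[0]["frame"],lo,hi,b);q.append(e[0]);print(nm,e[0],e[1],loc(onz(c,e[0],z)))
    p,g=tri(S,q[0],T,q[1]);print(p,g,loc(p))
for x in(-.06,-.07,-.08): print(x,np.r_[R@[x,.04]+t,.125])
E
```

```text
handle top [0.49055333 0.34873763 0.13928302] 0.010292162950249331 [-0.0683  0.0443] [-0.0663  0.0404] [-0.0717  0.0524]
yel [396.09433962 243.75471698] [390 240  12  11  53] [-0.1184  0.0814]
yel [281.68627451 267.45098039] [278 263  10  11  51] [-0.1227  0.0797]
[0.4271309  0.34439208 0.04163284] 0.002371497236299641 [-0.1211  0.0797]
red [384.92307692 257.84615385] [377 255  16   7  26] [-0.0691  0.0733]
red [267.37931034 249.86206897] [262 245  11  12  29] [-0.0678  0.0688]
[0.47352932 0.3700789  0.05187293] 0.004001701267326691 [-0.0687  0.0716]
-0.06 [0.49975292 0.35037014 0.125     ]
-0.07 [0.49184602 0.34424797 0.125     ]
-0.08 [0.48393913 0.3381258  0.125     ]
```

```bash
python3 -m crank '[0,0,0,0.0252,0.0284,0,100, 0,0,0,0.0252,0.0284,0,100, 0,0,0,0.0251,0.0283,0,100, 0,0,0,0,0,0,100, 0,0,0,0,0,-0.03,100, 0,0,0,0,0,-0.03,100, 0,0,0,0,0,-0.03,100, 0,0,0,0,0,-0.02,100, 0,0,0,0,0,0,100, 0,0,0,0,0,0,100]'
```

```text
time_s: 11.4
position: [0.4941, 0.3455, 0.1228]
tool_rot: [[0.789, 0.615, 0.0], [0.615, -0.789, 0.0], [0.0, 0.0, -1.0]]
ft_force: [1.1, 0.6, 1.1]
grip_width: 0.0855
```

```bash
python3 -m crank '[0,0,0,-0.0005,0,-0.002,100, 0,0,0,0,0,0,0, 0,0,0,0,0,0,0, 0,0,0,0,0,0,0, 0,0,0,0,0,0,0, 0,0,0,0,0,0,0, 0,0,0,0,0,0,0, 0,0,0,0,0,0,0, 0,0,0,0,0,0,0, 0,0,0,0,0,0,0, 0,0,0,0,0,0,0, 0,0,0,0,0,0,0, 0,0,0,0,0,0,0]' 60
python3 - <<'E'
from h import *
o=observe();print(o["position"],o["ft_force"],o["wrist_torque"],o["grip_width"])
E
```

```text
time_s: 12.7
position: [0.4932, 0.3456, 0.1205]
tool_rot: [[0.789, 0.615, 0.0], [0.615, -0.789, 0.0], [0.0, 0.0, -1.0]]
ft_force: [-1.2, 0.4, 3.7]
grip_width: 0.0113
[0.49322579 0.34558338 0.1205091 ] [-1.23446365  0.3794495   3.69751132] [-0.06326532  0.20805025  0.01523376] 0.011315480393193814
```

Gripped (11.3 mm on a 12 mm plate). First pull is about 45 mm, then look.

```bash
python3 -m crank '[0,0,0,-0.00395,-0.00306,0,0, 0,0,0,-0.00395,-0.00306,0,0, 0,0,0,-0.00395,-0.00306,0,0, 0,0,0,-0.00395,-0.00306,0,0, 0,0,0,-0.00395,-0.00306,0,0, 0,0,0,-0.00395,-0.00306,0,0, 0,0,0,-0.00395,-0.00306,0,0, 0,0,0,-0.00395,-0.00306,0,0, 0,0,0,-0.00395,-0.00306,0,0, 0,0,0,0,0,0,0, 0,0,0,0,0,0,0, 0,0,0,0,0,0,0]'
cat > pm.py <<'E'
from h import *
import sys
a=np.radians(37.75);R=np.array([[np.cos(a),-np.sin(a)],[np.sin(a),np.cos(a)]]);t=np.array([.619,.3352])-R@[.025,-.045]
loc=lambda p:np.round((np.array(p)[:2]-t)@R,4)
o=observe();print(o["position"],o["ft_force"],o["grip_width"])
for n,b in(("side",(375,225,425,280)),("top",(250,225,310,290))):
    c=cam(n)
    for nm,lo,hi,z in(("yel",(22,130,100),(35,255,255),.045),("red",(0,150,90),(8,255,255),.05)):
        try: e=blob(c[0]["frame"],lo,hi,b);print(n,nm,e[0],e[1],loc(onz(c,e[0],z)))
        except Exception as x: print(n,nm,"none")
    if n=="side": f=c[0]["frame"][215:285,350:430]
    else: f2=c[0]["frame"][220:290,250:330]
cv2.imwrite(sys.argv[1],cv2.resize(np.hstack([f,f2]),(800,350),interpolation=cv2.INTER_CUBIC)[:,:,::-1])
E
python3 pm.py pics/p6.png
```

```text
time_s: 13.9
position: [0.4592, 0.319, 0.1205]
tool_rot: [[0.789, 0.615, 0.004], [0.615, -0.789, 0.003], [0.005, 0.0, -1.0]]
ft_force: [7.5, 8.1, -0.3]
grip_width: 0.0109
[0.4591612  0.31897378 0.12054508] [ 7.47107791  8.08867623 -0.33775088] 0.010878014842949245
side yel [397.54545455 242.09090909] [392 240  10   6  22] [-0.1241  0.0827]
side red [390.88 242.92] [385 240  15   7  25] [-0.112   0.0707]
top yel none
top red none
```

View pics/p6.png

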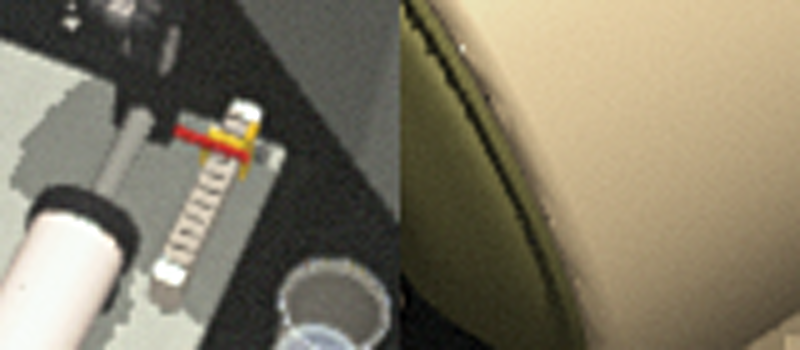

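The pointer is now at local x −0.112 (43 mm of travel by both camera and TCP, so no slip), just short of the marker. I'll fix the marker's middle from its top edges in the first pictures: the −x edge seen by side, the +x edge by top.

```bash
python3 - <<'E'
from h import *
a=np.radians(37.75);R=np.array([[np.cos(a),-np.sin(a)],[np.sin(a),np.cos(a)]]);t=np.array([.619,.3352])-R@[.025,-.045]
loc=lambda p:(np.array(p)[:2]-t)@R
for n,b in(("side",(375,225,415,280)),("top",(250,235,300,285))):
    im=cv2.imread(f"pics/{n}0.png")[:,:,::-1].copy();c=cam(n)
    for nm,lo,hi,z in(("yel",(20,90,80),(36,255,255),.045),("red",(0,120,80),(9,255,255),.05)):
        e=blob(im,lo,hi,b);v,u=np.nonzero(e[2]);L=np.array([loc(onz(c,(p,q),z)) for p,q in zip(u,v)])*1000
        print(n,nm,len(u),"x pct 0,5,25,50,75,95,100",np.percentile(L[:,0],[0,5,25,50,75,95,100]).round(1),"y",np.percentile(L[:,1],[0,50,100]).round(1))
        k=np.abs(L[:,1]-78)<11; 
E
```

```text
side yel 63 x pct 0,5,25,50,75,95,100 [-135.6 -131.8 -122.3 -118.2 -113.9 -106.6 -103.5] y [68.2 82.5 91.4]
side red 33 x pct 0,5,25,50,75,95,100 [-71.7 -71.2 -70.2 -68.8 -67.8 -66.7 -66.4] y [54.8 71.6 90.3]
top yel 66 x pct 0,5,25,50,75,95,100 [-134.6 -131.2 -127.7 -124.2 -120.7 -114.1 -108.4] y [66.6 80.8 94.2]
top red 31 x pct 0,5,25,50,75,95,100 [-71.6 -70.7 -69.3 -67.8 -67.  -65.2 -65. ] y [52.5 67.7 88.4]
```

Marker middle ≈ −0.121 (side and top biases are opposite), so I'll pull about 9 mm more.

```bash
python3 -m crank '[0,0,0,-0.0024,-0.0019,0,0, 0,0,0,-0.0024,-0.0019,0,0, 0,0,0,-0.0024,-0.0018,0,0, 0,0,0,0,0,0,0, 0,0,0,0,0,0,0]'
sed -i 's/(800,350)/(800,350)/; s/\[215:285,350:430\]/[222:262,370:416]/; s/np.hstack(\[f,f2\]),(800,350)/f,(690,600)/' pm.py; python3 pm.py pics/p7.png
```

```text
time_s: 14.6
position: [0.4522, 0.3135, 0.1206]
tool_rot: [[0.789, 0.614, 0.005], [0.614, -0.789, 0.003], [0.006, 0.0, -1.0]]
ft_force: [8.7, 8.4, -2.9]
grip_width: 0.0115
[0.45215456 0.31348727 0.12055551] [ 8.66541741  8.40000741 -2.93425976] 0.011463434802530571
side yel [396.25  244.075] [390 239  12  12  40] [-0.1177  0.082 ]
side red [390.95833333 239.16666667] [386 237  12   6  24] [-0.1216  0.0671]
top yel none
top red none
```

View pics/p7.png

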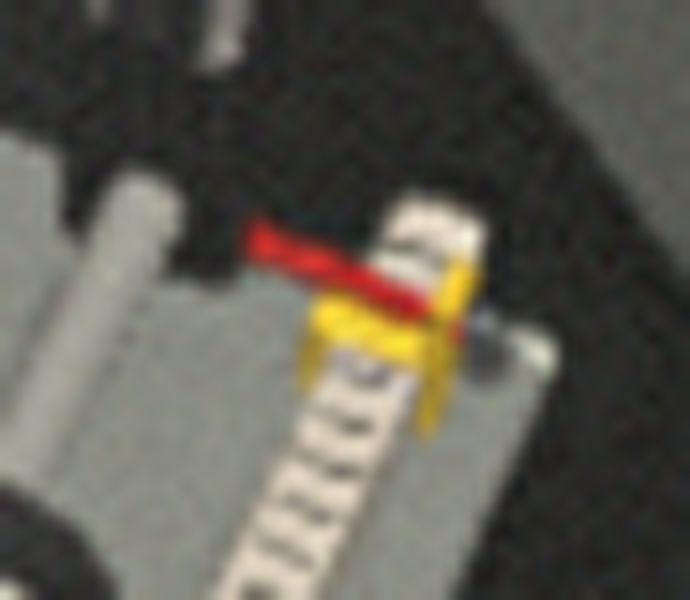

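The pointer now crosses the marker, but seems near its −x side or short of the flap's middle. The flap runs from (401.7,239.5) to (398.7,251.2), so I'll check numerically where that puts the marker.

```bash
python3 - <<'E'
from h import *
a=np.radians(37.75);R=np.array([[np.cos(a),-np.sin(a)],[np.sin(a),np.cos(a)]]);t=np.array([.619,.3352])-R@[.025,-.045]
S=cam("side");T=cam("top")
w=lambda x,y,z:np.r_[R@[x,y]+t,z]
# measured pixels (crop/15-.5+offset) -> tester x on plausible planes
for nm,(cu,cv_),zs in(("flap top -x",(475,262),(.038,.042,.046)),("flap bottom +x",(430,438),(.008,.012,.016)),("bridge lower edge mid",(380,358),(.038,.042,.046)),("ptr at left",(300,255),(.05,.052)),("ptr at tip",(455,325),(.05,.052)),("bar -x end top right",(480,225),(.038,)),("bar +x end? ",(220,590),(.038,))):
    u=(cu/15-.5+370,cv_/15-.5+222)
    for z in zs: print(nm,z,np.round(((onz(S,u,z)[:2]-t)@R)*1000,1))
# same from first top picture, crop 4.5x at (210,170)
for nm,(cu,cv_),zs in(("T upper right",(348,424),(.038,.046)),("T upper left",(308,438),(.038,.046)),("T flap bottom",(318,470),(.012,)),("T bar -x end",(378,470),(.038,)),("T bar +x end",(225,358),(.038,))):
    u=(cu/4.5-.5+210,cv_/4.5-.5+170)
    for z in zs: print(nm,z,np.round(((onz(T,u,z)[:2]-t)@R)*1000,1))
f=cv2.imread("pics/top0.png")[250:285,262:302];g=cv2.imread("pics/side0.png")[232:262,376:412]
cv2.imwrite("pics/r8.png",np.hstack([cv2.resize(f,(400,350),interpolation=cv2.INTER_CUBIC),cv2.resize(g,(400,350),interpolation=cv2.INTER_CUBIC)]))
E
```

```text
flap top -x 0.038 [-140.7   86.1]
flap top -x 0.042 [-137.9   86.7]
flap top -x 0.046 [-135.2   87.2]
flap bottom +x 0.008 [-127.1   87.6]
flap bottom +x 0.012 [-124.5   88.1]
flap bottom +x 0.016 [-121.9   88.6]
bridge lower edge mid 0.038 [-117.7   79.4]
bridge lower edge mid 0.042 [-115.   80.]
bridge lower edge mid 0.046 [-112.4   80.5]
ptr at left 0.05 [-121.9   63.4]
ptr at left 0.052 [-120.5   63.7]
ptr at tip 0.05 [-120.3   89.1]
ptr at tip 0.052 [-118.9   89.3]
bar -x end top right 0.038 [-147.5   84.4]
bar +x end?  0.038 [-68.5  72.9]
T upper right 0.038 [-122.    62.6]
T upper right 0.046 [-125.6   65.7]
T upper left 0.038 [-111.9   81.4]
T upper left 0.046 [-115.5   84.3]
T flap bottom 0.012 [-116.8   82.5]
T bar -x end 0.038 [-151.4   72.4]
T bar +x end 0.038 [-45.7  74.5]
```

View pics/r8.png

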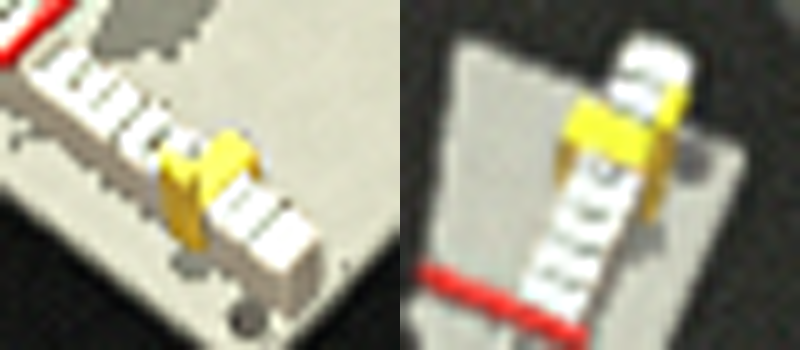

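Both views show a bright bridge top over the bar and a darker side flap. I'll use the bright top face of the bridge, triangulated.

```bash
python3 - <<'E'
from h import *
a=np.radians(37.75);R=np.array([[np.cos(a),-np.sin(a)],[np.sin(a),np.cos(a)]]);t=np.array([.619,.3352])-R@[.025,-.045]
loc=lambda p:np.round((np.array(p)[:2]-t)@R*1000,1)
C={"side":cam("side"),"top":cam("top")}
for V in(200,225):
  q=[]
  for n,b in(("side",(385,232,402,255)),("top",(270,255,300,285))):
    im=cv2.imread(f"pics/{n}0.png")[:,:,::-1].copy()
    e=blob(im,(22,110,V),(34,255,255),b);q.append(e[0]);print(V,n,e[0],e[1],[loc(onz(C[n],e[0],z)) for z in(.038,.042,.046)])
    if V==200:
      x0,y0=(388,238) if n=="side" else (276,262); hsv=cv2.cvtColor(im,cv2.COLOR_RGB2HSV)[y0:y0+14,x0:x0+16]
      for r in hsv: print(" ".join(f"{p[2]:3d}" if 20<=p[0]<=36 and p[1]>90 else " .." for p in r))
  p,g=tri(C["side"],q[0],C["top"],q[1]);print("tri",p,g,loc(p))
p=observe()["position"];print("tcp",loc(p))
E
```

```text
200 side [395.27272727 242.84848485] [391 240  10   7  33] [array([-124.6,   77.8]), array([-121.9,   78.4]), array([-119.2,   78.9])]
 ..  ..  ..  ..  ..  ..  ..  ..  ..  ..  ..  ..  ..  ..  ..  ..
 ..  ..  ..  ..  ..  ..  ..  ..  ..  ..  ..  .. 254 215  69  ..
 ..  ..  ..  ..  ..  ..  ..  ..  ..  ..  ..  .. 255 199  65  ..
 ..  ..  .. 227 255 253 243  ..  ..  ..  .. 252 255 138  ..  ..
 ..  ..  .. 249 255 253 254 254 250 226 178 230 225  ..  ..  ..
 ..  ..  .. 251 255 253 253 253 254 255 218 174 167  ..  ..  ..
 ..  .. 163 195 245 250 248 252 255 255 207 172 144  ..  ..  ..
 ..  .. 158 183  ..  .. 224 241 253 252 189 174 135  ..  ..  ..
 ..  .. 172  ..  ..  ..  ..  ..  .. 227 179 159  ..  ..  ..  ..
 ..  .. 191  ..  ..  ..  ..  ..  ..  .. 157 172  ..  ..  ..  ..
 ..  ..  ..  ..  ..  ..  ..  ..  ..  .. 150 160  ..  ..  ..  ..
 ..  ..  ..  ..  ..  ..  ..  ..  ..  .. 163  ..  ..  ..  ..  ..
 ..  ..  ..  ..  ..  ..  ..  ..  .. 131 175  ..  ..  ..  ..  ..
 ..  ..  ..  ..  ..  ..  ..  ..  ..  ..  ..  ..  ..  ..  ..  ..
200 top [282.73529412 266.23529412] [278 263  10   8  34] [array([-11
[... 696 characters left out ...]
  ..  ..
 ..  ..  .. 177 182 195  ..  ..  ..  ..  ..  ..  ..  ..  ..  ..
 ..  ..  .. 161 180 193 142  ..  ..  ..  ..  ..  ..  ..  ..  ..
 ..  ..  ..  .. 154 183 155  ..  ..  ..  ..  ..  ..  ..  ..  ..
 ..  ..  ..  ..  ..  ..  ..  ..  ..  ..  ..  ..  ..  ..  ..  ..
tri [0.42843287 0.34194986 0.04339639] 0.0031847048453744324 [-121.5   77. ]
225 side [394.23076923 243.11538462] [391 241   7   6  26] [array([-122.9,   75.9]), array([-120.2,   76.5]), array([-117.5,   77.1])]
225 top [282.875   266.15625] [278 263  10   8  32] [array([-119.3,   73. ]), array([-121.1,   74.5]), array([-122.9,   75.9])]
tri [0.42995553 0.3411089  0.04154462] 0.002088290216328115 [-120.9   75.4]
tcp [-120.2   40. ]
```

Marker middle −121.2 mm, pointer −120.6 to −121.6 mm: aligned to about 1 mm. Hold for a second, check the lid and marker, then hand in.

```bash
python3 -m crank '[0,0,0,0,0,0,0, 0,0,0,0,0,0,0, 0,0,0,0,0,0,0, 0,0,0,0,0,0,0, 0,0,0,0,0,0,0, 0,0,0,0,0,0,0, 0,0,0,0,0,0,0, 0,0,0,0,0,0,0, 0,0,0,0,0,0,0, 0,0,0,0,0,0,0]'
python3 pm.py pics/p9.png
python3 - <<'E'
from h import *
S=cam("side");e=blob(S[0]["frame"],(100,120,50),(130,255,255),(270,200,380,330));h=cv2.fitEllipse(cv2.convexHull(cv2.findNonZero(e[2].astype(np.uint8))));print("lid",e[1],h,onz(S,h[0],.097))
close_job()
E
```

```text
time_s: 15.9
position: [0.4522, 0.3136, 0.1205]
tool_rot: [[0.789, 0.615, 0.005], [0.615, -0.789, 0.003], [0.006, 0.0, -1.0]]
ft_force: [8.9, 7.6, -1.9]
grip_width: 0.0111
[0.45219523 0.31355107 0.12054003] [ 8.94103     7.61661392 -1.90123671] 0.01105430975624414
side yel [396.24324324 244.10810811] [390 240  12  11  37] [-0.1176  0.082 ]
side red [391.13636364 239.27272727] [386 237  12   6  22] [-0.1215  0.0675]
top yel none
top red none
lid [300 243  36  33 757] ((317.6784362792969, 259.01751708984375), (32.17794418334961, 36.222930908203125), 95.10173797607422) [0.61864788 0.33518194 0.097     ]
the job is handed in; nothing more can be done
```

I put the lid on the chamber, let go of it, pulled the plunger out about 52 mm and handed the job in at about 16 s with the robot still gripping the handle. No verdict was reported.

- **Lid:** after release, both cameras put the middle of its disc at z 0.098 m (0.097 expected), centred to about 1 mm. The side view just before hand-in showed it had not moved.
- **Pointer and marker:** along the pull, the pointer stands at −120.6 to −121.6 mm and the marker's middle at about −121.2 mm. That is within about 1 mm, and I trust the measurement to about 2 mm. The handle did not slip, since the camera and the tool position gave the same travel.
- **Hold:** the arm was still, with about 12 N of spring force on it and the jaws closed on the handle plate at 11 mm.
- **Marker not shifted:** in the side view it stayed put after the pull; its centre read within about 1 mm of the value before it.

**Limits and disagreements:**
- The arm blocked the top camera during the pull, so the final pointer check rests on the side view and the tool travel.
- The two cameras disagreed by up to about 7 mm on the plate corners. I set the lid by comparing it with the rim in the side camera alone.
- I did not measure the vial or the three bystander items again at the end. In the pictures they looked undisturbed.

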